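# Heft two rivet cassettes and latch the fuller one into the press feeder

## Task

Two closed rivet cassettes that look alike stand side by side on the bench: lift them clear of it one after the other, first the left one as the robot sees it, then the right one, to feel which is heavier. Put the lighter, nearly used-up one back upright where it stood, and load the heavier one into the feeder beside the hand press: lower it between the guide rails, front end inward, and push it in against the ejector spring until the catch drops into the notch of its lid and holds it when you let go. How far in the feeder's end block is set cannot be known beforehand, so go by feel, never pressing a cassette against the rails or the end block with more than about 20 N, and leave the pricking iron, the roll of tape and the bone folder where they lie.

Things in the scene. Friction and masses are not known exactly. Their poses are not given: they have to be found in the camera images.
- cassette_1_mid (a point): closed rivet cassette (one of two): grey box with black lid, 76 mm long (x), 44 wide (y), 44 tall; grip across its width. Lid notch, 5 mm deep, 16 to 34 mm behind its front (+x) end; blank label on its back end. The two look alike; either may be the heavier (0.4 to 0.51 kg against 0.17 to 0.22 kg). Point: middle of the box, 22 mm above its underside; x to its front, z up.
- cassette_2_mid (a point): closed rivet cassette (the other one): grey box with black lid, 76 mm long (x), 44 wide (y), 44 tall; grip across its width. Lid notch, 5 mm deep, 16 to 34 mm behind its front (+x) end; blank label on its back end. The two look alike; either may be the heavier (0.4 to 0.51 kg against 0.17 to 0.22 kg). Point: middle of the box, 22 mm above its underside; x to its front, z up.
- guide: guide of the feeder (rails and end block), fixed. Origin: middle of the channel's open end, on its floor, 8 mm above the bench; x points into the channel (push direction), y left, z up. The first 90 mm are always free above: lower a cassette with its middle at x = 40 mm, front to +x. The end block is locked somewhere farther in: a latched cassette's middle lies anywhere from x = 100 to 133 mm.
- catch (a joint): angle (rad) of the sprung catch on the end block: 0 free; about 0.24 riding on a lid; about 0.07 dropped into the lid notch (latched). Pushing in takes some 4 N to lift the catch; the ejector is met about 6 mm before latching and rises from 3 to 7.5 N, plus sliding friction; 1.5 mm past latching, rubber buffers add 4 N per mm. Let go too early, the cassette is pushed back.
- masking_tape: bystander, not to be disturbed: roll of masking tape lying flat, 89 mm across, 19 mm high; origin at the centre of its underside.
- bone_folder: bystander, not to be disturbed: cream bone folder lying flat near the front edge of the bench, 21 x 146 x 8 mm, long along its y; origin at the centre of its underside.
- pricking_iron: bystander, not to be disturbed: steel pricking iron lying on the green cutting mat, 24 x 116 x 10 mm, long along its y; origin at the centre of its underside.
- feeder: the whole feeder, fixed: dark steel plate (channel floor), two steel rails 190 mm long, 48 mm apart, 12 mm high, bevelled on top (2 mm to spare each side of a cassette; keep fingertips 14 mm above the floor), green end block with sprung ejector, two rubber buffers and the catch; 66 mm high. Origin: plate's underside; x along the channel. On its left the hand press, x 0.48-0.69, y 0.11-0.25, 0.46 m tall.
Not all that is in view belongs to the job. What is shaped like the part that bears cassette_2_mid but yellow is not meant.

How it is judged:
By the outcome, as a careful person would: the job done as asked, in the order asked, and still so for the second after the job is handed in, with the robot touching nothing.
It also fails if it takes over 72 s, if anything falls off the work surface, if the arm or the gripper's body presses on something with over 40 N, if the wrist force passes 120 N, or if a joint passes its speed limit or range.

## Robot

A 6-joint arm with a two-finger parallel gripper is mounted at the origin on a cart in front of the work surface, level with it; the furniture and walls round the work are solid. World frame = base frame: x ahead of the robot, y to its left, z up, the work surface at z = 0. Lengths are in mm, angles in rad, forces in N, time in s.
With the tool pointing down it reaches from about 250 to 725 mm from the base axis. Payload 9.7 kg.
Tool frame: the origin (TCP) lies on the front face of the gripper's body, between the roots of the fingers; the fingertips stand 73 mm ahead of it and the grasp point (between the pads) lies 54 mm ahead of it (robot.nose_length is the distance from the TCP to the fingertips, in mm); z points along the fingers, y is the line along which they close (so a half turn about z gives the same grasp; the last joint's range is limited). The gripper opens to 85 mm and grips with 20 to 120 N. Pads are 22 mm wide; open, the fingers measure 114 mm over their backs; the gripper's body (76 mm by 85 mm) begins 54 mm behind the grasp point. The pads swing forward as they close: fully open they stand 13 mm farther back than shut.
Start: joints at [1.236, 0.087, 0.176, 1.66, 0, 1.571], TCP at [180.716, 519.46, 303.884] pointing down, gripper open.
Joint ranges: [-3.13, 3.13], [-0.85, 1.81], [-1.15, 1.24], [-2.2, 2.28], [-1.44, 1.52], [-3.14, 3.14]. Speed limits (rad/s): [2.22, 2.22, 2.57, 3.14, 3.14, 3.14].

## Interface

Orientations are given as a unit quaternion [x, y, z, w].
In Python, from plant import robot gives the robot as it stands.
- The arm moves only by the shell command python3 -m inch 'ROWS' [OPENING] [FORCE]. ROWS is JSON, a list of rows, each a list of 2 entries, a list of its own where there are three numbers: the shift along the tool's x, y, z in m, then the turn, a rotation vector about the tool's x, y, z in rad. In form: [[[dx, dy, dz], [ax, ay, az]], ...]. A call has 1 to 10 rows; each row is the pose to reach, as a shift and turn from the pose commanded when the call began, along the tool's axes at that moment; what a row does not reach only later rows make up. A row lasts 1/8 s, in which the tool goes at most 62.5 mm and 10.7 degrees, less where a joint would pass 70% of its speed; a pose out of reach is approached as far as the arm can. A call with a gripper value outside its range is refused whole. OPENING is the closure, from -1 (fully open) to 1 (shut), set as the call begins (- or left out, the last holds). The fingers move at their own pace and stop on an object; FORCE is the grip in N (left out, the last holds). Time passes only in rows, so rows that repeat a pose let the fingers close. It gives the time, the measured TCP pose, the force, the opening and the grip force at its end, in the units of the state.
- robot.sense(): the state, without advancing time (a new reading comes with each control period).
- robot.snapshot(name): name is "scene" or "top"; returns a dict with "frame" (420x560x3 uint8, red, green, blue), "range_z" (420x560 float32, mm along the optical axis (not along the pixel's ray), 0 where there is no reading), "fov_y" (degrees; the focal length in pixels is half the picture's height over the tangent of half this angle, whatever the lens; pixels are square), "cx", "cy" (the principal point, pixels), "k1" (the pictures are not rectified: a ray, as slopes to the right and down, at radius r is drawn at 1 + k1 r^2 times it, then the intrinsics apply), "camera_from_world" (4x4, takes a point from world to camera coordinates). Camera axes: x right, y down, z forward; pixel columns grow to the right and rows downward; lengths in mm; the calibration is good to about 2 mm. A picture is of the moment at which its call begins.
- robot.finish_job(): hands the job in; it is judged then, once.
The state is a dict: "t": time; "q": joint angles; "dq": joint speeds; "tau": joint torques, N m; "eef_pos": TCP position; "ee_rot": TCP orientation; "force": force on the tool from outside, world axes, zero at the start; "ft_torque": the same for the moment, N m; "finger_gap": finger opening in mm; "grip_force": force on a finger pad.
Only numpy, scipy, OpenCV 4.12 (cv2) and the standard library are available. Lean on these libraries where they do the work, as an engineer would, in place of code of your own. Each camera call takes 0.05 s, during which the arm holds its last target. There are 200 camera calls.

## Working session

There is one attempt and no reset: what is moved stays moved. The work goes in short steps, Python scripts to look and compute and a shell command to move; the robot and the scene stay as the last step left them, time stands still between calls to the robot, and variables do not carry over. Pictures are saved under pics/ and viewed, at most 10 in all, crops included, and the job is handed in when it is done.

```bash
mkdir -p pics; ls; python3 - <<'E'
from plant import robot
import cv2,numpy as np
print({k:np.round(v,3) if not isinstance(v,dict) else v for k,v in robot.sense().items()})
for n in("scene","top"):
    s=robot.snapshot(n); cv2.imwrite(f"pics/{n}0.png",s["frame"][:,:,::-1]); np.savez(f"pics/{n}0.npz",**s)
    print(n,s["fov_y"],s["cx"],s["cy"],s["k1"],np.round(s["camera_from_world"],3).tolist())
E
```

```text
pics
{'t': np.float64(0.0), 'q': array([1.236, 0.087, 0.175, 1.66 , 0.   , 1.571]), 'dq': array([-0.001, -0.   ,  0.001, -0.002,  0.002,  0.001]), 'tau': array([-2.0000e-03, -5.2039e+01,  4.6480e+01,  1.6000e-02,  0.0000e+00,
       -0.0000e+00]), 'eef_pos': array([180.671, 519.332, 303.167]), 'ee_rot': array([ 0.167,  0.986, -0.001, -0.   ]), 'force': array([ 0.518,  0.313, -0.057]), 'ft_torque': array([-0.003,  0.055, -0.026]), 'grip_force': np.float64(0.0), 'finger_gap': np.float64(85.576)}
scene 56.0102971522241 280.08197239303075 212.98127951838552 -0.021039611680639538 [[0.769, -0.64, -0.006, -567.597], [-0.378, -0.447, -0.811, 146.524], [0.516, 0.625, -0.586, 750.995], [0.0, 0.0, 0.0, 1.0]]
top 54.73969100776958 282.5848778582667 206.78206680508688 -0.011043646759889782 [[-0.024, -1.0, 0.015, -239.89], [-0.989, 0.021, -0.148, 575.786], [0.147, -0.018, -0.989, 845.153], [0.0, 0.0, 0.0, 1.0]]
```

View pics/top0.png

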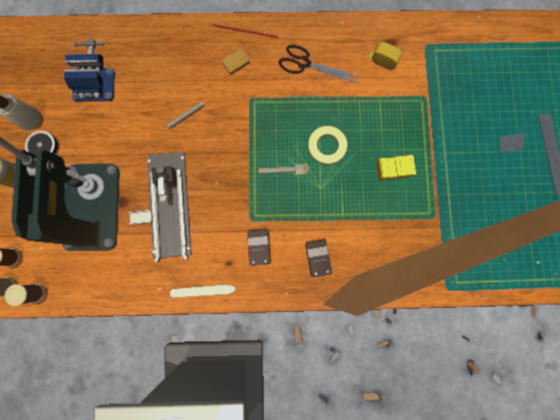

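View pics/scene0.png

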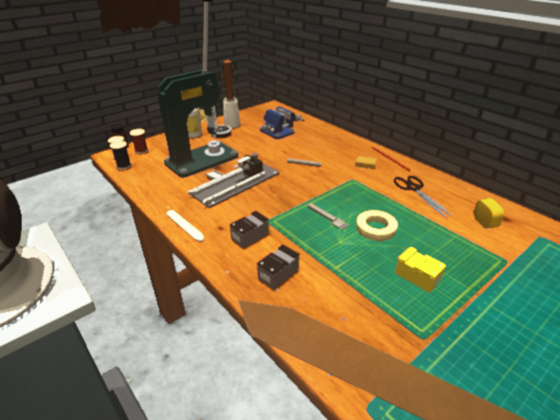

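Top view: the cassettes are at about (259,247) on the left and (318,257) on the right. The feeder is at (168,205) with its open end at the bottom. The bone folder is at (203,291), the tape at (328,145) and the iron at (285,170).

Things that could be mistaken for a cassette: dark boxes at top (259,247) and (318,257); the yellow twin at (397,167), excluded by its colour; the grey plate at (512,142), which is flat. I choose the two dark ones and will check them in a crop.

```bash
cat > h.py <<'E'
import numpy as np,cv2
def cloud(s):
    h,w=s["range_z"].shape; f=h/2/np.tan(np.radians(float(s["fov_y"]))/2)
    K=np.array([[f,0,float(s["cx"])],[0,f,float(s["cy"])],[0,0,1]])
    uv=np.stack(np.meshgrid(np.arange(w),np.arange(h)),-1).reshape(-1,1,2).astype(float)
    n=cv2.undistortPoints(uv,K,np.array([float(s["k1"]),0,0,0])).reshape(h,w,2)
    z=s["range_z"][...,None].astype(float)
    P=np.concatenate([n*z,z],-1); T=np.linalg.inv(s["camera_from_world"])
    W=P@T[:3,:3].T+T[:3,3]; W[s["range_z"]==0]=np.nan
    return W
def rect(m): 
    c,(a,b),t=cv2.minAreaRect(m.astype(np.float32)); return np.round(c,1),np.round((a,b),1),round(t,1)
E
python3 - <<'E'
from h import *
S={n:np.load(f"pics/{n}0.npz") for n in("top","scene")}
C={n:cloud(S[n]) for n in S}
W=C["top"]
b=W[270:280,280:300].reshape(-1,3);print("bench z",np.nanmedian(b,0),np.nanmedian(C["scene"][215:220,200:210].reshape(-1,3),0))
print("strap",W[285,360],W[250,450],"tape",W[130,325],"folder",W[291,203])
def lid(n,W,x0,x1,y0,y1,z0,z1):
    m=(W[...,0]>x0)&(W[...,0]<x1)&(W[...,1]>y0)&(W[...,1]<y1)&(W[...,2]>z0)&(W[...,2]<z1)
    m=cv2.morphologyEx(m.astype(np.uint8),cv2.MORPH_OPEN,np.ones((2,2)))>0
    print(n,m.sum(),np.round(np.median(W[m],0),1),rect(W[m][:,:2])); return m
a=W[247,259];c=W[257,318];print(a,c)
for p in(a,c):
    for n in C: lid(n,C[n],p[0]-60,p[0]+60,p[1]-45,p[1]+45,34,54)
for (v,u) in[(165,155),(165,181),(200,153),(200,185),(250,155),(250,185),(250,170),(257,155),(257,187),(220,168),(155,150),(155,184)]: print(u,v,np.round(W[v,u],1))
im=S["top"]["frame"][:,:,::-1]
x=cv2.resize(im[140:275,120:345],None,fx=3.5,fy=3.5,interpolation=cv2.INTER_CUBIC)[:600,:800]; cv2.imwrite("pics/crop1.png",x)
E
```

```text
bench z [ 422.5562291  -265.5219391     0.53084001] [445.48050926 -71.59442111   0.8489214 ]
strap [ 395.57264856 -422.70713577    3.69707554] [ 468.49286215 -630.64356501    8.10169513] tape [ 751.96271413 -356.0591048    20.79663051] folder [391.326351   -73.49475511  10.35432937]
[ 483.53138547 -199.79876556   44.35964894] [ 459.16675511 -326.87151893   41.94947618]
top 719 [nan nan nan] (array([ 485. , -199.1]), array([79.3, 42.4]), 4.9)
scene 557 [nan nan nan] (array([ 501.1, -190.5]), array([109.7,  33.7]), 23.3)
top 725 [nan nan nan] (array([ 456.5, -333.1]), array([79.1, 48.7]), 9.8)
scene 756 [nan nan nan] (array([ 470.2, -319.2]), array([113.2,  38.8]), 22.3)
155 165 [679.4  38.9   8.8]
181 165 [678.4 -20.8   7.9]
153 200 [595.4  37.8  21.1]
185 200 [595.3 -32.1  12.7]
155 250 [483.2  30.5  22. ]
185 250 [481.8 -35.1  20.2]
170 250 [4.83e+02 1.00e-01 1.20e+01]
155 257 [468.3  34.3   8. ]
187 257 [466.6 -37.6  10.5]
168 220 [551.    7.    7.3]
150 155 [704.   51.5   7.1]
184 155 [702.5 -27.2   6.7]
```

View pics/crop1.png

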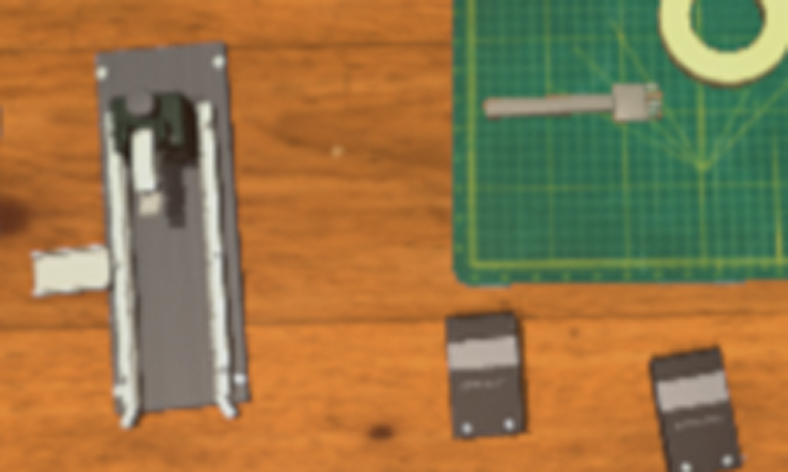

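Crop: both cassettes are dark boxes with their notch band toward +x, so both fronts point to +x. The feeder rails run up the image to a green end block at about (150,125). Next I get precise lid and rail positions by casting rays from colour masks onto known planes.

```bash
cat >> h.py <<'E'
def ray(s,uv,z):
    f=210/np.tan(np.radians(float(s["fov_y"]))/2)
    K=np.array([[f,0,float(s["cx"])],[0,f,float(s["cy"])],[0,0,1]])
    n=cv2.undistortPoints(np.array(uv,float).reshape(-1,1,2),K,np.array([float(s["k1"]),0,0,0])).reshape(-1,2)
    T=np.linalg.inv(s["camera_from_world"]); d=np.c_[n,np.ones(len(n))]@T[:3,:3].T; o=T[:3,3]
    return o+d*((z-o[2])/d[:,2])[:,None]
E
python3 - <<'E'
from h import *
s=np.load("pics/top0.npz"); im=s["frame"]; hsv=cv2.cvtColor(im,cv2.COLOR_RGB2HSV)
print("cam",np.linalg.inv(s["camera_from_world"])[:3,3])
# cassettes: unsaturated
for (u0,u1,v0,v1) in[(240,280,222,272),(298,340,230,285)]:
    m=np.zeros(im.shape[:2],np.uint8); m[v0:v1,u0:u1]=(hsv[v0:v1,u0:u1,1]<110)*255
    cs,_=cv2.findContours(m,cv2.RETR_EXTERNAL,cv2.CHAIN_APPROX_NONE); c=max(cs,key=cv2.contourArea)[:,0]
    print(cv2.boundingRect(c),"lid",rect(ray(s,c,44)[:,:2]),"mid",rect(ray(s,c,22)[:,:2]))
# rails: bright unsaturated pixels
m=(hsv[...,1]<70)&(hsv[...,2]>150)
for side,(a,b) in {"L":(148,163),"R":(176,190)}.items():
    P=[]
    for v in range(175,250,3):
        u=np.where(m[v,a:b])[0]
        if len(u): P.append([a+u.mean(),v,len(u)])
    P=np.array(P); X=ray(s,P[:,:2],20); k=np.polyfit(X[:,0]-550,X[:,1],1)
    print(side,len(P),"width px",P[:,2].mean(),"y at x=550",k[1],"yaw deg",np.degrees(np.arctan(k[0])),"resid",np.std(X[:,1]-np.polyval(k,X[:,0]-550)))
# plate outline corners z=8
m=((hsv[...,1]<70)).astype(np.uint8)*255; m[:150]=0;m[268:]=0;m[:,:143]=0;m[:,200:]=0
cs,_=cv2.findContours(m,cv2.RETR_EXTERNAL,cv2.CHAIN_APPROX_NONE); c=max(cs,key=cv2.contourArea)[:,0]
print("plate",cv2.boundingRect(c),rect(ray(s,c,8)[:,:2])); 
for v in range(248,264): print(v,"".join("#" if (hsv[v,u,1]<70 and hsv[v,u,2]>150) else "+" if hsv[v,u,1]<110 else "." for u in range(145,198)),round(ray(s,[[168,v]],8)[0,0],1))
E
```

```text
cam [ 439.17197517 -236.42116125  924.44279395]
(248, 230, 21, 35) lid (array([ 483.9, -197.7]), array([43.3, 73.2]), 89.4) mid (array([ 485. , -196.7]), array([44.4, 75. ]), 89.4)
(306, 240, 26, 36) lid (array([ 457.7, -327. ]), array([72.4, 44.7]), 8.6) mid (array([ 458.2, -329.2]), array([74.2, 45.8]), 8.6)
L 25 width px 6.16 y at x=550 32.81289932469391 yaw deg 0.5656632285490204 resid 4.454561653247749
R 25 width px 4.32 y at x=550 -25.463652763977567 yaw deg 4.695885297146688 resid 0.9813167757809977
plate (143, 153, 48, 109) (array([583.6,  14.8]), array([245.5, 101.9]), 4.3)
248 .......++#####++++++++++++++++++++++####++###+....... 487.7
249 .......+######++++++++++++++++++++++####+++##+....... 485.5
250 .......+######++++++++++++++++++++++####++++++....... 483.3
251 .......+######++++++++++++++++++++++#####+++++....... 481.0
252 .......+######++++++++++++++++++++++####++++++....... 478.8
253 ........######++++++++++++++++++++++####++++++....... 476.6
254 ........++####+++++++++++++++++++++++###++++++....... 474.3
255 ........++####+++++++++++++++++++++++####+........... 472.1
256 ........++####++++++++++++++++.......+###++.......... 469.9
257 ........++####++++++..................+###+.......... 467.7
258 .........+###++........................###+.......... 465.5
259 ..........###+..........................+............ 463.2
260 .........+###+....................................... 461.0
261 .........+##+........................................ 458.8
262 ...........+......................................... 456.6
263 ..................................................... 454.4
```

```bash
python3 - <<'E'
from h import *
s=np.load("pics/top0.npz"); im=s["frame"]; hsv=cv2.cvtColor(im,cv2.COLOR_RGB2HSV)
g=cv2.cvtColor(im,cv2.COLOR_RGB2GRAY).astype(float); sat=hsv[...,1].astype(float)
def edge(row,a,b,lvl,last):  # subpixel crossing of lvl
    x=[i+(row[i]-lvl)/(row[i]-row[i+1]) for i in range(a,b) if (row[i]-lvl)*(row[i+1]-lvl)<0]
    return (x[-1] if last else x[0]) if x else None
def fit(name,pts,z,x0):
    X=ray(s,pts,z); d=X[:,:2]
    for _ in range(3):
        k=np.polyfit(d[:,0]-x0,d[:,1],1); r=d[:,1]-np.polyval(k,d[:,0]-x0); d=d[abs(r)<max(1.5*r.std(),.5)]
    print(name,len(d),"y0 %.1f yaw %.2f res %.2f"%(k[1],np.degrees(np.arctan(k[0])),r.std())); return k
# rails inner edges, level halfway floor/rail
mid=lambda v:168-(v-215)*-0.02
Lp,Rp=[],[]
for v in range(205,253):
    r=g[v]; c=int(170); lvl=(np.median(r[163:175])+180)/2
    l=edge(r,150,c,lvl,True); q=edge(r,c,192,lvl,False)
    if l: Lp.append([l,v])
    if q: Rp.append([q,v])
fit("L inner z8",Lp,8,500); fit("R inner z18",Rp,18,500); fit("L z18",Lp,18,500)
print("floor grey",np.median(g[230,163:175]),"rail",g[230,150:162].max(),g[230,176:190].max())
print("rail ends z20: L",ray(s,[[156,261.5]],20)[0],"R",ray(s,[[186,258.5]],20)[0],"far R",ray(s,[[120+205/3.5,140+102/3.5]],20)[0],"far L",ray(s,[[120+115/3.5,140+98/3.5]],20)[0])
# cassettes side and end edges on saturation
for nm,(uc,vc,x0,y0) in {"left":(259,247,484,-197.5),"right":(318,257,458,-327)}.items():
    l,r,t,b=[],[],[],[]
    for v in range(vc-11,vc+12):
        a=edge(sat[v],uc-22,uc,120,True) ; c=edge(sat[v],uc,uc+22,120,False)
        if a: l.append([a,v])
        if c: r.append([c,v])
    for u in range(uc-6,uc+7):
        a=edge(sat[:,u],vc-28,vc,120,True); c=edge(sat[:,u],vc,vc+28,120,False)
        if a: t.append([u,a])
        if c: b.append([u,c])
    for n_,p in(("l",l),("r",r)):
        for z in(44,0): fit(nm+n_+str(z),p,z,x0)
    print(nm,"front x",np.median(ray(s,t,44)[:,0]),"back x z44,z0",np.median(ray(s,b,44)[:,0]),np.median(ray(s,b,0)[:,0]))
E
```

```text
L inner z8 38 y0 28.4 yaw 4.25 res 0.30
R inner z18 38 y0 -23.9 yaw 4.39 res 0.25
L z18 38 y0 25.6 yaw 4.25 res 0.30
floor grey 118.0 rail 220.0 220.0
rail ends z20: L [458.04241911  28.38440784  20.        ] R [463.11491921 -37.47099092  20.        ] far R [665.67849176 -18.3000661   20.        ] far L [669.55396655  40.1960114   20.        ]
leftl44 19 y0 -175.9 yaw 5.10 res 0.35
leftl0 19 y0 -173.1 yaw 5.10 res 0.37
leftr44 18 y0 -219.8 yaw 1.66 res 0.29
leftr0 17 y0 -219.1 yaw 1.66 res 0.30
left front x 521.48613724031 back x z44,z0 447.46227787378143 447.87658454042094
rightl44 15 y0 -304.5 yaw 9.49 res 0.26
rightl0 14 y0 -308.1 yaw 9.49 res 0.27
rightr44 22 y0 -349.5 yaw 6.94 res 0.23
rightr0 22 y0 -355.3 yaw 6.94 res 0.24
right front x 494.8428031583368 back x z44,z0 420.36125990454366 419.42119715746935
```

```bash
cat > go.py <<'E'
import sys,numpy as np
from plant import robot
from scipy.spatial.transform import Rotation as R
s=robot.sense(); r=R.from_quat(s["ee_rot"]); p=np.array(s["eef_pos"])
y=r.as_matrix()[:,1]; psi=np.degrees(np.arctan2(-y[0],y[1]))
print("t %.2f pos"%s["t"],p.round(1),"yaw %.2f"%psi,"F",np.round(s["force"],1),"T",np.round(s["ft_torque"],2),"gap %.1f grip %.1f"%(s["finger_gap"],s["grip_force"]),"q6 %.2f"%s["q"][5])
a=list(map(float,sys.argv[1:]))
if a:
    t=R.from_euler("z",a[3],degrees=True)*R.from_matrix([[-1,0,0],[0,1,0],[0,0,-1]])
    print("shift m",r.inv().apply(np.array(a[:3])-p).round(4)/1000,"turn",(r.inv()*t).as_rotvec().round(4))
E
python3 go.py 484.5 -197.5 190 3.4
python3 - <<'E'
from h import *
W=cloud(np.load("pics/top0.npz"))
print(np.round(W[217,130:147:4],0).tolist())
b=W[150:200,155:182]; print("block top",np.nanpercentile(b[...,2],95)); 
for v in range(170,212,4): print(v,np.round(W[v,158:180:3,2],0), W[v,166,0].round())
E
```

```text
t 0.10 pos [180.7 519.4 303.3] yaw -19.18 F [-0.4  0.2  0.4] T [-0.   -0.03 -0.01] gap 85.4 grip 0.0 q6 1.57
shift m [-0.5224809 -0.5770964  0.1139494] turn [-1.200e-03 -2.000e-04 -3.941e-01]
[[559.0, 92.0, 11.0], [559.0, 84.0, 9.0], [558.0, 73.0, 14.0], [558.0, 63.0, 15.0], [558.0, 55.0, 14.0]]
block top 65.95052604964626
170 [64. 66. 58. 51. 52. 37. 18. 21.] 657.0
174 [49. 50. 63. 61. 53. 40. 19. 24.] 644.0
178 [68. 67. 67. 64. 51. 46. 15. 20.] 635.0
182 [66. 67. 46. 43. 40. 36. 17. 22.] 631.0
186 [nan 64. 43. 10.  9.  8. 12. 21.] 630.0
190 [65. 67. 10.  8.  9. 11.  8. 21.] 620.0
194 [ 7. 63. 50.  7.  7. 12. 10. 21.] 611.0
198 [10. 55. 56.  9.  9.  9.  9. 20.] 602.0
202 [ 9.  6.  9. 11. 11.  9.  8. 23.] 592.0
206 [11.  7. 10. 11.  9. 10.  8. 21.] 583.0
210 [ 8.  9.  9.  7. 10.  5.  7. 19.] 574.0
```

```bash
python3 -m inch '[[[-0.06,-0.066,0.0],[0,0,-0.13]],[[-0.12,-0.132,0.0],[0,0,-0.26]],[[-0.17,-0.19,0.01],[0,0,-0.394]],[[-0.522,-0.577,0.05],[0,0,-0.394]],[[-0.522,-0.577,0.05],[0,0,-0.394]],[[-0.522,-0.577,0.05],[0,0,-0.394]],[[-0.522,-0.577,0.05],[0,0,-0.394]],[[-0.522,-0.577,0.05],[0,0,-0.394]],[[-0.522,-0.577,0.05],[0,0,-0.394]],[[-0.522,-0.577,0.05],[0,0,-0.394]]]' -1 40; python3 go.py 484.5 -197.5 190 3.4
```

```text
t: 1.35
eef_pos: [424.0, -57.0, 265.5]
ee_rot: [-0.029, 1.0, 0.0, 0.0]
force: [1.6, 2.2, 0.9]
finger_gap: 85.4
grip_force: 0.0
t 1.35 pos [424.  -57.  265.5] yaw 3.37 F [1.6 2.2 0.9] T [ 0.04 -0.05  0.02] gap 85.4 grip 0.0 q6 -0.19
shift m [-0.0520775 -0.1438506  0.0755516] turn [ 0.      0.0005 -0.0005]
```

```bash
python3 -m inch '[[[-0.052,-0.139,0.05],[0,0,0]],[[-0.052,-0.139,0.05],[0,0,0]],[[-0.052,-0.139,0.05],[0,0,0]],[[-0.052,-0.139,0.05],[0,0,0]],[[-0.052,-0.139,0.05],[0,0,0]]]'; python3 go.py 484.5 -197.5 92 3.4; python3 - <<'E'
from plant import robot
import cv2
s=robot.snapshot("scene");cv2.imwrite("pics/s1.png",cv2.resize(s["frame"][100:320,150:400,::-1],None,fx=2.6,fy=2.6))
E
```

```text
t: 1.98
eef_pos: [483.6, -190.0, 215.8]
ee_rot: [-0.03, 1.0, 0.0, -0.0]
force: [0.3, -0.8, 0.0]
finger_gap: 85.4
grip_force: 0.0
t 1.98 pos [ 483.6 -190.   215.8] yaw 3.39 F [ 0.3 -0.8  0. ] T [0.01 0.04 0.05] gap 85.4 grip 0.0 q6 -0.43
shift m [-0.0004956 -0.0076169  0.1237896] turn [ 0.0004 -0.0004 -0.0002]
```

View pics/s1.png

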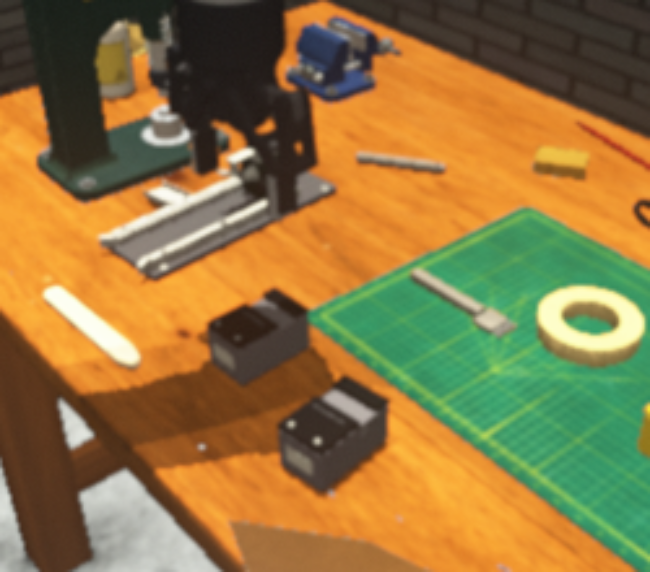

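The gripper hangs open above the left cassette, which is in its shadow at crop (258,335). The right cassette at (333,435) is clear, so I descend and grip.

```bash
python3 -m inch '[[[-0.001,-0.008,0.05],[0,0,0]],[[-0.001,-0.008,0.10],[0,0,0]],[[-0.001,-0.008,0.13],[0,0,0]],[[-0.001,-0.008,0.13],[0,0,0]],[[-0.001,-0.008,0.13],[0,0,0]],[[-0.001,-0.008,0.13],[0,0,0]]]'; python3 go.py 484.5 -197.5 86 3.4
python3 -m inch '[[[0,0,0],[0,0,0]],[[0,0,0],[0,0,0]],[[0,0,0],[0,0,0]],[[0,0,0],[0,0,0]],[[0,0,0],[0,0,0]],[[0,0,0],[0,0,0]]]' 1 40;python3 go.py
```

```text
t: 2.78
eef_pos: [486.3, -198.5, 87.8]
ee_rot: [-0.03, 1.0, -0.001, 0.001]
force: [0.1, 0.1, 0.1]
finger_gap: 85.8
grip_force: 0.0
t 2.77 pos [ 486.3 -198.5   87.8] yaw 3.41 F [0.1 0.1 0.1] T [-0.   -0.06 -0.  ] gap 85.8 grip 0.0 q6 -0.45
shift m [0.0017485 0.0010992 0.0017831] turn [-0.0014  0.0028  0.0002]
t: 3.52
eef_pos: [485.5, -198.5, 86.2]
ee_rot: [-0.03, 1.0, -0.0, 0.0]
force: [-1.6, 0.6, 6.0]
finger_gap: 43.2
grip_force: 42.6
t 3.52 pos [ 485.5 -198.5   86.2] yaw 3.38 F [-1.6  0.6  6. ] T [-0.    0.16 -0.  ] gap 43.2 grip 42.6 q6 -0.45
```

```bash
python3 -m inch '[[[0,0,-0.02],[0,0,0]],[[0,0,-0.05],[0,0,0]],[[0,0,-0.06],[0,0,0]],[[0,0,-0.06],[0,0,0]],[[0,0,-0.06],[0,0,0]],[[0,0,-0.06],[0,0,0]]]' ;python3 go.py; python3 -m inch '[[[0,0,0],[0,0,0]],[[0,0,0],[0,0,0]]]';python3 go.py 485.5 -198.5 86 3.4
```

```text
t: 4.28
eef_pos: [484.9, -198.2, 144.5]
ee_rot: [-0.03, 1.0, 0.0, -0.001]
force: [-0.4, -0.0, -5.4]
finger_gap: 43.5
grip_force: 42.3
t 4.28 pos [ 484.9 -198.2  144.5] yaw 3.39 F [-0.4 -0.  -5.4] T [0.02 0.02 0.05] gap 43.5 grip 42.3 q6 -0.45
t: 4.53
eef_pos: [485.3, -198.3, 145.5]
ee_rot: [-0.03, 1.0, 0.0, -0.0]
force: [0.7, -0.4, -3.7]
finger_gap: 43.1
grip_force: 42.3
t 4.53 pos [ 485.3 -198.3  145.5] yaw 3.40 F [ 0.7 -0.4 -3.7] T [-0.02 -0.04  0.  ] gap 43.1 grip 42.3 q6 -0.45
shift m [-0.0002107 -0.0001945  0.0594713] turn [ 0.0002 -0.0003 -0.0001]
```

```bash
python3 -m inch '[[[0,0,0],[0,0,0]]]' | grep force; python3 -m inch '[[[0,0,0],[0,0,0]]]' | grep force;  python3 -m inch '[[[0,0,0.04],[0,0,0]],[[0,0,0.056],[0,0,0]],[[0,0,0.058],[0,0,0]],[[0,0,0.0595],[0,0,0]],[[0,0,0.0595],[0,0,0]]]';python3 go.py
```

```text
force: [0.9, -0.0, -4.8]
grip_force: 42.3
force: [-0.8, -0.3, -5.2]
grip_force: 42.3
t: 5.4
eef_pos: [485.8, -198.5, 87.1]
ee_rot: [-0.03, 1.0, -0.0, 0.001]
force: [0.1, -0.2, -5.0]
finger_gap: 43.4
grip_force: 46.1
t 5.40 pos [ 485.8 -198.5   87.1] yaw 3.39 F [ 0.1 -0.2 -5. ] T [0.05 0.   0.01] gap 43.4 grip 46.1 q6 -0.45
```

Left weighs about 4.8 N, so it should be the heavy one. I set it down, release, and check the right.

```bash
python3 -m inch '[[[0,0,0.0005],[0,0,0]],[[0,0,0.001],[0,0,0]],[[0,0,0.001],[0,0,0]]]'; python3 -m inch '[[[0,0,0],[0,0,0]],[[0,0,0],[0,0,0]],[[0,0,0],[0,0,0]],[[0,0,0],[0,0,0]]]' -1; python3 -m inch '[[[0,0,-0.05],[0,0,0]],[[0,0,-0.1],[0,0,0]],[[0,0,-0.1],[0,0,0]],[[0,0,-0.1],[0,0,0]]]' ;python3 go.py 458 -328 190 8.2
```

```text
t: 5.78
eef_pos: [485.7, -198.5, 86.1]
ee_rot: [-0.03, 1.0, -0.0, 0.001]
force: [-1.4, -0.1, 5.5]
finger_gap: 43.5
grip_force: 47.3
t: 6.28
eef_pos: [485.4, -198.4, 85.2]
ee_rot: [-0.03, 1.0, 0.0, 0.0]
force: [0.0, 0.3, -0.0]
finger_gap: 85.2
grip_force: 0.0
t: 6.78
eef_pos: [485.3, -198.3, 184.7]
ee_rot: [-0.03, 1.0, 0.0, -0.0]
force: [0.1, 1.0, -0.2]
finger_gap: 84.9
grip_force: 0.0
t 6.78 pos [ 485.3 -198.3  184.7] yaw 3.39 F [ 0.1  1.  -0.2] T [ 0.03 -0.05 -0.07] gap 84.9 grip 0.0 q6 -0.45
shift m [ 0.0348808 -0.1278167 -0.0053225] turn [ 0.0001 -0.0003 -0.0839]
```

```bash
python3 -m inch '[[[0.017,-0.06,0],[0,0,-0.04]],[[0.035,-0.12,0],[0,0,-0.084]],[[0.035,-0.128,0],[0,0,-0.084]],[[0.035,-0.128,0.05],[0,0,-0.084]],[[0.035,-0.128,0.09],[0,0,-0.084]],[[0.035,-0.128,0.099],[0,0,-0.084]],[[0.035,-0.128,0.099],[0,0,-0.084]],[[0.035,-0.128,0.099],[0,0,-0.084]]]'; python3 go.py 458 -328 86 8.2
python3 -m inch '[[[0,0,0],[0,0,0]],[[0,0,0],[0,0,0]],[[0,0,0],[0,0,0]],[[0,0,0],[0,0,0]],[[0,0,0],[0,0,0]],[[0,0,0],[0,0,0]]]' 1 40;python3 go.py
python3 -m inch '[[[0,0,-0.02],[0,0,0]],[[0,0,-0.05],[0,0,0]],[[0,0,-0.06],[0,0,0]],[[0,0,-0.06],[0,0,0]],[[0,0,-0.06],[0,0,0]],[[0,0,-0.06],[0,0,0]]]' ;python3 go.py
for i in 1 2 3; do python3 -m inch '[[[0,0,0],[0,0,0]]]' | grep ^force;done
```

```text
t: 7.78
eef_pos: [458.8, -328.5, 88.0]
ee_rot: [-0.072, 0.997, -0.001, 0.001]
force: [-0.0, 0.3, -0.3]
finger_gap: 85.6
grip_force: 0.0
t 7.78 pos [ 458.8 -328.5   88. ] yaw 8.22 F [-0.   0.3 -0.3] T [ 0.04 -0.01  0.04] gap 85.6 grip 0.0 q6 -0.76
shift m [0.0007388 0.0005834 0.0019747] turn [-0.0016  0.0017  0.0004]
t: 8.52
eef_pos: [458.3, -328.5, 87.0]
ee_rot: [-0.071, 0.997, -0.0, 0.0]
force: [-0.6, -1.1, 6.2]
finger_gap: 43.4
grip_force: 41.8
t 8.53 pos [ 458.3 -328.5   87. ] yaw 8.20 F [-0.6 -1.1  6.2] T [ 0.11  0.16 -0.01] gap 43.4 grip 41.8 q6 -0.76
t: 9.28
eef_pos: [457.6, -327.9, 145.0]
ee_rot: [-0.072, 0.997, 0.001, -0.001]
force: [0.2, -0.5, -1.4]
finger_gap: 43.3
grip_force: 41.4
t 9.28 pos [ 457.6 -327.9  145. ] yaw 8.21 F [ 0.2 -0.5 -1.4] T [-0.02 -0.01  0.01] gap 43.3 grip 41.4 q6 -0.77
force: [-0.2, -0.8, -1.6]
force: [0.6, -0.9, -2.2]
force: [-0.8, 0.1, -1.0]
```

Right weighs about 1.6 N, so it is the lighter one. I put it back, then fetch the left.

```bash
python3 -m inch '[[[0,0,0.04],[0,0,0]],[[0,0,0.056],[0,0,0]],[[0,0,0.058],[0,0,0]],[[0,0,0.0595],[0,0,0]],[[0,0,0.06],[0,0,0]],[[0,0,0.06],[0,0,0]],[[0,0,0.06],[0,0,0]]]';python3 -m inch '[[[0,0,0],[0,0,0]],[[0,0,0],[0,0,0]],[[0,0,0],[0,0,0]],[[0,0,0],[0,0,0]]]' -1; python3 -m inch '[[[0,0,-0.05],[0,0,0]],[[0,0,-0.1],[0,0,0]],[[0,0,-0.1],[0,0,0]],[[0,0,-0.1],[0,0,0]]]' ;python3 go.py 485.4 -198.4 185 3.4
```

```text
t: 10.52
eef_pos: [458.3, -328.4, 86.9]
ee_rot: [-0.072, 0.997, -0.0, 0.0]
force: [1.1, -0.4, 1.0]
finger_gap: 43.4
grip_force: 42.2
t: 11.02
eef_pos: [457.9, -328.2, 86.2]
ee_rot: [-0.072, 0.997, 0.0, -0.0]
force: [-1.2, -0.2, -0.5]
finger_gap: 85.4
grip_force: 0.0
t: 11.52
eef_pos: [457.9, -328.2, 185.7]
ee_rot: [-0.072, 0.997, 0.0, -0.0]
force: [0.7, -0.4, -0.8]
finger_gap: 85.5
grip_force: 0.0
t 11.53 pos [ 457.9 -328.2  185.7] yaw 8.20 F [ 0.7 -0.4 -0.8] T [ 0.01 -0.02 -0.01] gap 85.5 grip 0.0 q6 -0.76
shift m [-0.0457475  0.1245121  0.0006896] turn [ 0.0002 -0.0003  0.0838]
```

```bash
python3 -m inch '[[[-0.02,0.06,0],[0,0,0.04]],[[-0.045,0.12,0],[0,0,0.084]],[[-0.0457,0.1245,0],[0,0,0.084]],[[-0.0457,0.1245,0.05],[0,0,0.084]],[[-0.0457,0.1245,0.09],[0,0,0.084]],[[-0.0457,0.1245,0.0995],[0,0,0.084]],[[-0.0457,0.1245,0.0995],[0,0,0.084]],[[-0.0457,0.1245,0.0995],[0,0,0.084]]]'; 
python3 -m inch '[[[0,0,0],[0,0,0]],[[0,0,0],[0,0,0]],[[0,0,0],[0,0,0]],[[0,0,0],[0,0,0]],[[0,0,0],[0,0,0]],[[0,0,0],[0,0,0]]]' 1 60
python3 go.py
python3 -m inch '[[[0,0,-0.02],[0,0,0]],[[0,0,-0.05],[0,0,0]],[[0,0,-0.06],[0,0,0]],[[0,0,-0.06],[0,0,0]],[[0,0,-0.06],[0,0,0]]]' ;python3 go.py 509 3.2 145.5 4.3
```

```text
t: 12.52
eef_pos: [486.2, -199.0, 88.3]
ee_rot: [-0.029, 1.0, -0.0, 0.001]
force: [0.3, -0.4, 0.4]
finger_gap: 85.5
grip_force: 0.0
t: 13.28
eef_pos: [485.8, -198.6, 87.5]
ee_rot: [-0.03, 1.0, -0.0, 0.001]
force: [-0.8, 0.1, 5.9]
finger_gap: 43.1
grip_force: 62.8
t 13.28 pos [ 485.8 -198.6   87.5] yaw 3.40 F [-0.8  0.1  5.9] T [ 0.11  0.19 -0.08] gap 43.1 grip 62.8 q6 -0.45
t: 13.9
eef_pos: [484.9, -198.2, 145.3]
ee_rot: [-0.03, 1.0, 0.0, -0.001]
force: [-0.0, 0.5, -5.5]
finger_gap: 42.9
grip_force: 62.4
t 13.90 pos [ 484.9 -198.2  145.3] yaw 3.39 F [-0.   0.5 -5.5] T [ 0.01 -0.01 -0.04] gap 42.9 grip 62.4 q6 -0.45
shift m [-3.593260e-02  1.996739e-01 -1.342000e-04] turn [ 0.0009 -0.0018 -0.0159]
```

```bash
python3 -m inch '[[[-0.012,0.06,0],[0,0,-0.016]],[[-0.024,0.12,0],[0,0,-0.016]],[[-0.036,0.18,0],[0,0,-0.016]],[[-0.036,0.2,0],[0,0,-0.016]],[[-0.036,0.2,0],[0,0,-0.016]],[[-0.036,0.2,0.02],[0,0,-0.016]],[[-0.036,0.2,0.032],[0,0,-0.016]],[[-0.036,0.2,0.032],[0,0,-0.016]],[[-0.036,0.2,0.032],[0,0,-0.016]]]';python3 go.py 509 3.2 112 4.3
python3 - <<'E'
from plant import robot
import cv2,numpy as np
a=[]
for n in("scene","top"):
    s=robot.snapshot(n); np.savez(f"pics/{n}2.npz",**s)
    f=s["frame"][:,:,::-1]
    f=f[140:230,170:290] if n=="scene" else f[150:290,110:230]
    a.append(cv2.resize(f,(400,int(400/f.shape[1]*f.shape[0])),interpolation=cv2.INTER_CUBIC))
h=max(x.shape[0] for x in a); cv2.imwrite("pics/c2.png",np.hstack([cv2.copyMakeBorder(x,0,h-x.shape[0],0,0,0) for x in a]))
E
```

```text
t: 15.02
eef_pos: [509.7, 2.9, 115.1]
ee_rot: [-0.037, 0.999, -0.0, 0.0]
force: [-0.5, -0.0, -3.9]
finger_gap: 43.1
grip_force: 65.9
t 15.03 pos [509.7   2.9 115.1] yaw 4.27 F [-0.5 -0.  -3.9] T [-0.01 -0.03  0.03] gap 43.1 grip 65.9 q6 -0.07
shift m [0.000707  0.000354  0.0030879] turn [-0.0001  0.0003 -0.0005]
```

View pics/c2.png

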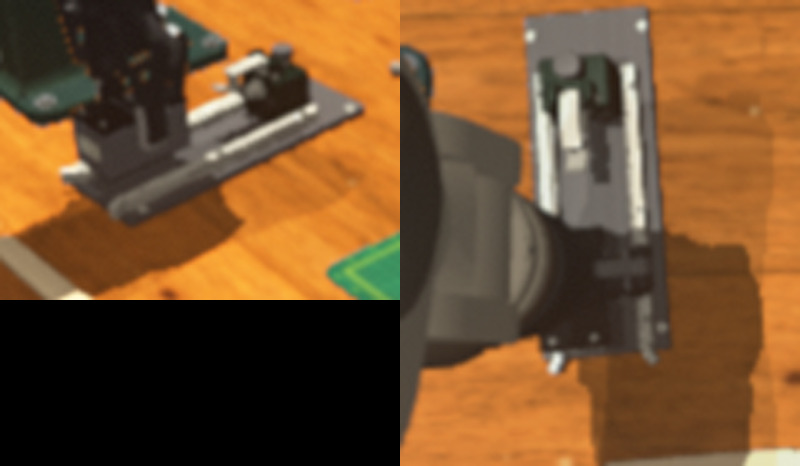

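Side view: the cassette hangs over the channel's open end. In the top view the lid's back edge and rivets are at crop (553,342) and (595,338), between the rails. I use the rivets to check the lateral alignment against the rails in the same camera.

```bash
python3 - <<'E'
from h import *
def blobs(s,u0,u1,v0,v1,z):
    g=cv2.cvtColor(s["frame"],cv2.COLOR_RGB2GRAY).astype(float)[v0:v1,u0:u1]
    t=g-cv2.medianBlur(g.astype(np.uint8),5); out=[]
    for _ in range(3):
        v,u=np.unravel_index(t.argmax(),t.shape); pk=t[v,u]
        sl=t[max(v-1,0):v+2,max(u-1,0):u+2].clip(0); vv,uu=np.mgrid[max(v-1,0):max(v-1,0)+sl.shape[0],max(u-1,0):max(u-1,0)+sl.shape[1]]
        p=[u0+(uu*sl).sum()/sl.sum(),v0+(vv*sl).sum()/sl.sum()]; out.append((np.round(p,2),round(pk),np.round(ray(s,[p],z)[0],1))); t[max(v-2,0):v+3,max(u-2,0):u+3]=0
    return out
s0=np.load("pics/top0.npz"); s2=np.load("pics/top2.npz")
for o in blobs(s0,250,269,258,264,44):print(o)
print()
for o in blobs(s2,152,176,247,257,73):print(o)
E
```

```text
(array([265.  , 260.85]), 89, array([ 453.6, -212.2,   44. ]))
(array([252.96, 261.67]), 69, array([ 452.4, -186.3,   44. ]))
(array([257., 259.]), 2, array([ 457.9, -195.1,   44. ]))

(array([156.92, 255.89]), 82, array([468.5,  11.2,  73. ]))
(array([155.19, 251.84]), 50, array([476.9,  15. ,  73. ]))
(array([167.83, 250.81]), 40, array([478.5, -11.2,  73. ]))
```

```bash
python3 -m inch '[[[0,-0.001,0.002],[0,0,0]],[[0,-0.001,0.004],[0,0,0]],[[0,-0.001,0.006],[0,0,0]],[[0,-0.001,0.006],[0,0,0]]]';python3 go.py; python3 -m inch '[[[0,0,0.001],[0,0,0]],[[0,0,0.002],[0,0,0]],[[0,0,0.003],[0,0,0]],[[0,0,0.003],[0,0,0]]]'; python3 go.py
```

```text
t: 15.62
eef_pos: [509.5, 2.4, 108.5]
ee_rot: [-0.038, 0.999, 0.0, -0.0]
force: [0.1, 0.0, -5.0]
finger_gap: 43.0
grip_force: 65.9
t 15.62 pos [509.5   2.4 108.5] yaw 4.31 F [ 0.1  0.  -5. ] T [ 0.   -0.03 -0.02] gap 43.0 grip 65.9 q6 -0.07
t: 16.12
eef_pos: [509.6, 2.2, 105.6]
ee_rot: [-0.038, 0.999, -0.0, -0.0]
force: [-0.5, -0.8, -4.4]
finger_gap: 42.8
grip_force: 66.1
t 16.12 pos [509.6   2.2 105.6] yaw 4.31 F [-0.5 -0.8 -4.4] T [-0.29 -0.11  0.03] gap 42.8 grip 66.1 q6 -0.07
```

```bash
python3 -m inch '[[[0,0,0.001],[0,0,0]],[[0,0,0.002],[0,0,0]],[[0,0,0.002],[0,0,0]]]'|grep -v rot; python3 go.py
```

```text
t: 16.5
eef_pos: [509.8, 2.1, 104.5]
force: [-2.1, -3.5, 4.2]
finger_gap: 43.2
grip_force: 67.0
t 16.50 pos [509.8   2.1 104.5] yaw 4.30 F [-2.1 -3.5  4.2] T [-0.59  0.56  0.09] gap 43.2 grip 67.0 q6 -0.07
```

Contact is on the left bevel, pushing toward -y, so I ease the cassette to the right.

```bash
python3 -m inch '[[[0,-0.0008,-0.0005],[0,0,0]],[[0,-0.0015,-0.0005],[0,0,0]],[[0,-0.0015,-0.0005],[0,0,0]]]'|grep -v rot; python3 go.py;  python3 -m inch '[[[0,0,0.001],[0,0,0]],[[0,0,0.0015],[0,0,0]],[[0,0,0.0015],[0,0,0]]]'|grep -v rot; python3 go.py
```

```text
t: 16.88
eef_pos: [509.5, 0.8, 103.6]
force: [0.5, -0.4, -5.1]
finger_gap: 42.9
grip_force: 66.0
t 16.88 pos [509.5   0.8 103.6] yaw 4.31 F [ 0.5 -0.4 -5.1] T [-0.   -0.01  0.06] gap 42.9 grip 66.0 q6 -0.07
t: 17.25
eef_pos: [509.7, 0.8, 102.5]
force: [-0.1, -1.1, -3.9]
finger_gap: 42.9
grip_force: 65.9
t 17.25 pos [509.7   0.8 102.5] yaw 4.31 F [-0.1 -1.1 -3.9] T [0.   0.02 0.01] gap 42.9 grip 65.9 q6 -0.07
```

```bash
python3 -m inch '[[[0,-0.0005,0.001],[0,0,0]],[[0,-0.0005,0.002],[0,0,0]],[[0,-0.0005,0.003],[0,0,0]],[[0,-0.0005,0.003],[0,0,0]]]'|grep -v rot; python3 go.py;  python3 -m inch '[[[0,0,0.001],[0,0,0]],[[0,0,0.002],[0,0,0]],[[0,0,0.002],[0,0,0]]]'|grep -v rot; python3 go.py
```

```text
t: 17.75
eef_pos: [509.7, 0.3, 99.6]
force: [-0.2, -0.4, -4.3]
finger_gap: 43.0
grip_force: 65.9
t 17.75 pos [5.097e+02 3.000e-01 9.960e+01] yaw 4.31 F [-0.2 -0.4 -4.3] T [-0.01  0.03 -0.03] gap 43.0 grip 65.9 q6 -0.07
t: 18.12
eef_pos: [509.7, 0.3, 97.6]
force: [-0.6, 0.2, -3.4]
finger_gap: 42.9
grip_force: 65.9
t 18.12 pos [5.097e+02 3.000e-01 9.760e+01] yaw 4.31 F [-0.6  0.2 -3.4] T [ 0.05  0.06 -0.  ] gap 42.9 grip 65.9 q6 -0.07
```

```bash
python3 -m inch '[[[0,0,0.001],[0,0,0]],[[0,0,0.0015],[0,0,0]],[[0,0,0.0015],[0,0,0]]]'|grep -v rot; python3 go.py;  python3 -m inch '[[[0,0,0.001],[0,0,0]],[[0,0,0.001],[0,0,0]]]'|grep -v rot; python3 go.py
```

```text
t: 18.5
eef_pos: [509.8, 0.3, 96.2]
force: [-1.2, 0.2, -4.7]
finger_gap: 43.3
grip_force: 65.9
t 18.50 pos [5.098e+02 3.000e-01 9.620e+01] yaw 4.31 F [-1.2  0.2 -4.7] T [-0.02  0.02  0.01] gap 43.3 grip 65.9 q6 -0.07
t: 18.75
eef_pos: [509.8, 0.3, 95.7]
force: [-3.2, -0.3, 1.3]
finger_gap: 42.9
grip_force: 66.5
t 18.75 pos [5.098e+02 3.000e-01 9.570e+01] yaw 4.31 F [-3.2 -0.3  1.3] T [0.02 0.5  0.01] gap 42.9 grip 66.5 q6 -0.07
```

```bash
python3 -m inch '[[[-0.005,0,-0.0004],[0,0,0]],[[-0.010,0,-0.0004],[0,0,0]],[[-0.015,0,-0.0004],[0,0,0]],[[-0.015,0,-0.0004],[0,0,0]]]'|grep -v rot; python3 go.py;  python3 -m inch '[[[-0.005,0,0],[0,0,0]],[[-0.010,0,0],[0,0,0]],[[-0.015,0,0],[0,0,0]],[[-0.015,0,0],[0,0,0]]]'|grep -v rot; python3 go.py
```

```text
t: 19.25
eef_pos: [525.6, 1.5, 95.7]
force: [1.4, -0.1, -1.9]
finger_gap: 42.9
grip_force: 66.5
t 19.25 pos [525.6   1.5  95.7] yaw 4.31 F [ 1.4 -0.1 -1.9] T [ 0.06 -0.34  0.03] gap 42.9 grip 66.5 q6 -0.07
t: 19.75
eef_pos: [540.5, 2.6, 95.7]
force: [2.4, -0.0, -0.8]
finger_gap: 43.0
grip_force: 66.5
t 19.75 pos [540.5   2.6  95.7] yaw 4.31 F [ 2.4 -0.  -0.8] T [ 0.07 -0.37 -0.06] gap 43.0 grip 66.5 q6 -0.07
```

```bash
python3 -m inch '[[[-0.004,0,0],[0,0,0]],[[-0.008,0,0],[0,0,0]],[[-0.012,0,0],[0,0,0]],[[-0.012,0,0],[0,0,0]]]'|grep -v rot; python3 go.py;  python3 -m inch '[[[-0.003,0,0],[0,0,0]],[[-0.006,0,0],[0,0,0]],[[-0.008,0,0],[0,0,0]],[[-0.008,0,0],[0,0,0]]]'|grep -v rot; python3 go.py
```

```text
t: 20.25
eef_pos: [552.3, 3.5, 95.7]
force: [0.7, -0.5, 0.8]
finger_gap: 43.1
grip_force: 66.7
t 20.25 pos [552.3   3.5  95.7] yaw 4.31 F [ 0.7 -0.5  0.8] T [ 0.05 -0.13 -0.01] gap 43.1 grip 66.7 q6 -0.07
t: 20.75
eef_pos: [559.6, 4.1, 95.7]
force: [-4.6, -1.6, 3.9]
finger_gap: 43.5
grip_force: 67.0
t 20.75 pos [559.6   4.1  95.7] yaw 4.31 F [-4.6 -1.6  3.9] T [-0.02  0.84  0.11] gap 43.5 grip 67.0 q6 -0.07
```

```bash
python3 -m inch '[[[-0.002,0,-0.0004],[0,0,0]],[[-0.004,0,-0.0004],[0,0,0]],[[-0.004,0,-0.0004],[0,0,0]]]'|grep -v rot; python3 go.py|cut -c1-90;  python3 -m inch '[[[-0.002,0,0],[0,0,0]],[[-0.004,0,0],[0,0,0]],[[-0.004,0,0],[0,0,0]]]'|grep -v rot; python3 go.py
```

```text
t: 21.12
eef_pos: [563.7, 4.4, 95.7]
force: [-3.4, -0.6, -0.8]
finger_gap: 42.8
grip_force: 66.4
t 21.12 pos [563.7   4.4  95.7] yaw 4.31 F [-3.4 -0.6 -0.8] T [-0.05  0.49  0.02] gap 42.8
t: 21.5
eef_pos: [567.9, 4.7, 95.7]
force: [-0.8, -0.4, -5.1]
finger_gap: 43.2
grip_force: 65.9
t 21.50 pos [567.9   4.7  95.7] yaw 4.31 F [-0.8 -0.4 -5.1] T [ 0.    0.15 -0.05] gap 43.2 grip 65.9 q6 -0.07
```

```bash
for i in 1; do python3 -m inch '[[[-0.002,0,0],[0,0,0]],[[-0.004,0,0],[0,0,0]],[[-0.004,0,0],[0,0,0]]]'|grep -v rot; done; python3 go.py|cut -c1-90;  python3 -m inch '[[[-0.002,0,0],[0,0,0]],[[-0.003,0,0],[0,0,0]],[[-0.003,0,0],[0,0,0]]]'|grep -v rot; python3 go.py
```

```text
t: 21.88
eef_pos: [571.9, 5.0, 95.9]
force: [0.8, -0.5, -6.6]
finger_gap: 43.1
grip_force: 65.8
t 21.88 pos [571.9   5.   95.9] yaw 4.31 F [ 0.8 -0.5 -6.6] T [ 0.06 -0.06 -0.03] gap 43.1
t: 22.25
eef_pos: [574.7, 5.2, 96.0]
force: [1.5, -0.2, -5.7]
finger_gap: 42.7
grip_force: 65.8
t 22.25 pos [574.7   5.2  96. ] yaw 4.31 F [ 1.5 -0.2 -5.7] T [-0.01  0.02  0.02] gap 42.7 grip 65.8 q6 -0.07
```

```bash
python3 -m inch '[[[-0.002,0,0.0003],[0,0,0]],[[-0.004,0,0.0003],[0,0,0]],[[-0.004,0,0.0003],[0,0,0]]]'|grep -v rot; python3 go.py|cut -c1-90;  python3 -m inch '[[[-0.002,0,0],[0,0,0]],[[-0.003,0,0],[0,0,0]],[[-0.003,0,0],[0,0,0]]]'|grep -v rot; python3 go.py
python3 - <<'E'
from plant import robot
import cv2
s=robot.snapshot("scene");cv2.imwrite("pics/s3.png",cv2.resize(s["frame"][130:220,180:290,::-1],None,fx=6,fy=6,interpolation=cv2.INTER_CUBIC))
E
```

```text
t: 22.62
eef_pos: [578.9, 5.5, 95.8]
force: [0.1, -0.2, -6.2]
finger_gap: 42.9
grip_force: 65.8
t 22.62 pos [578.9   5.5  95.8] yaw 4.31 F [ 0.1 -0.2 -6.2] T [ 0.01 -0.09 -0.01] gap 42.9
t: 23.0
eef_pos: [581.0, 5.7, 95.8]
force: [-4.4, -1.1, -1.7]
finger_gap: 42.6
grip_force: 66.2
t 23.00 pos [581.    5.7  95.8] yaw 4.31 F [-4.4 -1.1 -1.7] T [-0.03  1.    0.06] gap 42.6 grip 66.2 q6 -0.07
```

View pics/s3.png

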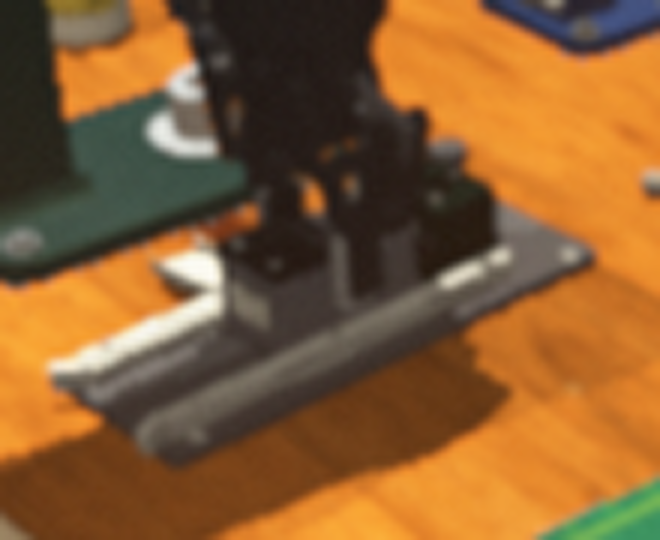

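The cassette sits level in the channel close to the green block. Resistance starts at x≈580, which should be the ejector, so I continue in small steps.

```bash
python3 -m inch '[[[-0.001,0,0],[0,0,0]],[[-0.002,0,0],[0,0,0]],[[-0.002,0,0],[0,0,0]]]'|grep -v rot; python3 go.py|cut -c1-90;  python3 -m inch '[[[-0.001,0,0],[0,0,0]],[[-0.0015,0,0],[0,0,0]],[[-0.0015,0,0],[0,0,0]]]'|grep -v rot; python3 go.py
```

```text
t: 23.42
eef_pos: [582.8, 5.8, 95.8]
force: [-6.7, -0.8, -0.4]
finger_gap: 42.7
grip_force: 66.3
t 23.43 pos [582.8   5.8  95.8] yaw 4.30 F [-6.7 -0.8 -0.4] T [-0.01  1.26  0.04] gap 42.7
t: 23.8
eef_pos: [584.0, 5.9, 95.7]
force: [-8.6, -1.2, 0.9]
finger_gap: 42.9
grip_force: 66.4
t 23.80 pos [584.    5.9  95.7] yaw 4.31 F [-8.6 -1.2  0.9] T [-0.08  1.58 -0.01] gap 42.9 grip 66.4 q6 -0.06
```

```bash
python3 -m inch '[[[-0.001,0,0],[0,0,0]],[[-0.0015,0,0],[0,0,0]],[[-0.0015,0,0],[0,0,0]]]'|grep -v rot; python3 go.py|cut -c1-90;  python3 -m inch '[[[-0.001,0,0],[0,0,0]],[[-0.001,0,0],[0,0,0]]]'|grep -v rot; python3 go.py
```

```text
t: 24.18
eef_pos: [585.5, 6.0, 95.7]
force: [-9.7, -0.7, 0.8]
finger_gap: 42.9
grip_force: 66.5
t 24.18 pos [585.5   6.   95.7] yaw 4.31 F [-9.7 -0.7  0.8] T [-0.04  1.62  0.04] gap 42.9
t: 24.42
eef_pos: [586.3, 6.1, 95.7]
force: [-10.4, -0.9, 0.7]
finger_gap: 42.9
grip_force: 66.6
t 24.43 pos [586.3   6.1  95.7] yaw 4.31 F [-10.4  -0.9   0.7] T [-0.06  1.77  0.06] gap 42.9 grip 66.6 q6 -0.06
```

```bash
python3 -m inch '[[[-0.0008,0,0],[0,0,0]],[[-0.0008,0,0],[0,0,0]]]'|grep -v rot; python3 go.py|cut -c1-90;  python3 -m inch '[[[-0.0007,0,0],[0,0,0]],[[-0.0007,0,0],[0,0,0]]]'|grep -v rot; python3 go.py
```

```text
t: 24.68
eef_pos: [587.0, 6.1, 95.8]
force: [-10.5, -0.9, 0.7]
finger_gap: 42.7
grip_force: 66.6
t 24.68 pos [587.    6.1  95.8] yaw 4.31 F [-10.5  -0.9   0.7] T [-0.08  1.94  0.04] gap 4
t: 24.92
eef_pos: [587.4, 6.2, 95.7]
force: [-12.9, -0.8, 2.4]
finger_gap: 43.0
grip_force: 66.8
t 24.93 pos [587.4   6.2  95.7] yaw 4.30 F [-12.9  -0.8   2.4] T [-0.09  2.3   0.04] gap 43.0 grip 66.8 q6 -0.06
```

```bash
python3 -m inch '[[[-0.0006,0,0],[0,0,0]],[[-0.0006,0,0],[0,0,0]]]'|grep -v rot; python3 -m inch '[[[0.001,0,0],[0,0,0]],[[0.002,0,0],[0,0,0]],[[0.002,0,0],[0,0,0]]]'|grep -v rot; python3 -m inch '[[[0.0008,0,0],[0,0,0]],[[0.0008,0,0],[0,0,0]]]'|grep -v rot; python3 go.py
```

```text
t: 25.18
eef_pos: [587.7, 6.2, 95.8]
force: [-14.1, -0.7, 3.7]
finger_gap: 43.0
grip_force: 66.9
t: 25.55
eef_pos: [586.8, 6.1, 95.7]
force: [-7.6, -0.0, -0.9]
finger_gap: 42.9
grip_force: 66.4
t: 25.8
eef_pos: [586.1, 6.1, 95.7]
force: [-6.4, -0.2, -2.0]
finger_gap: 43.1
grip_force: 66.4
t 25.80 pos [586.1   6.1  95.7] yaw 4.30 F [-6.4 -0.2 -2. ] T [-0.07  1.16 -0.04] gap 43.1 grip 66.4 q6 -0.06
```

```bash
python3 -m inch '[[[0.0008,0,0],[0,0,0]],[[0.0008,0,0],[0,0,0]]]'|grep -v rot; python3 -m inch '[[[0.0008,0,0],[0,0,0]],[[0.0008,0,0],[0,0,0]]]'|grep -v rot; python3 go.py
```

```text
t: 26.05
eef_pos: [585.4, 6.0, 95.7]
force: [-5.7, -0.6, -2.4]
finger_gap: 42.7
grip_force: 66.4
t: 26.3
eef_pos: [585.1, 6.0, 95.7]
force: [-3.2, -0.5, -3.2]
finger_gap: 43.3
grip_force: 66.0
t 26.30 pos [585.1   6.   95.7] yaw 4.31 F [-3.2 -0.5 -3.2] T [-0.08  0.69 -0.02] gap 43.3 grip 66.0 q6 -0.06
```

```bash
python3 -m inch '[[[0.0008,0,0],[0,0,0]],[[0.0008,0,0],[0,0,0]]]'|grep -v rot; python3 go.py
```

```text
t: 26.55
eef_pos: [584.9, 6.0, 95.8]
force: [2.4, -0.3, -6.0]
finger_gap: 42.7
grip_force: 65.8
t 26.55 pos [584.9   6.   95.8] yaw 4.31 F [ 2.4 -0.3 -6. ] T [ 0.01 -0.32  0.01] gap 42.7 grip 65.8 q6 -0.07
```

The catch holds against the backward pull. I relax the load, release and lift away.

```bash
python3 -m inch '[[[-0.0008,0,0],[0,0,0]],[[-0.0008,0,0],[0,0,0]]]'|grep ^force; python3 -m inch '[[[0,0,0],[0,0,0]],[[0,0,0],[0,0,0]],[[0,0,0],[0,0,0]],[[0,0,0],[0,0,0]]]' -0.5;  python3 -m inch '[[[0,0,-0.02],[0,0,0]],[[0,0,-0.06],[0,0,0]],[[0,0,-0.11],[0,0,0]],[[0,0,-0.15],[0,0,0]],[[0.06,-0.05,-0.15],[0,0,0]],[[0.11,-0.1,-0.17],[0,0,0]],[[0.15,-0.15,-0.2],[0,0,0]],[[0.15,-0.2,-0.2],[0,0,0]],[[0.15,-0.25,-0.2],[0,0,0]],[[0.15,-0.25,-0.2],[0,0,0]]]'; python3 go.py
python3 - <<'E'
from plant import robot
import cv2,numpy as np
a=[]
for n in("scene","top"):
    s=robot.snapshot(n); np.savez(f"pics/{n}4.npz",**s); f=s["frame"][:,:,::-1]
    f=f[120:300,170:350] if n=="scene" else f[140:290,130:350]
    a.append(cv2.resize(f,(400,int(400/f.shape[1]*f.shape[0])),interpolation=cv2.INTER_CUBIC))
h=max(x.shape[0] for x in a); cv2.imwrite("pics/c4.png",np.hstack([cv2.copyMakeBorder(x,0,h-x.shape[0],0,0,0) for x in a]))
E
```

```text
force: [-2.0, 0.5, -3.1]
t: 27.3
eef_pos: [585.4, 6.0, 95.9]
ee_rot: [-0.038, 0.999, -0.0, 0.0]
force: [0.2, -0.7, 0.4]
finger_gap: 64.2
grip_force: 0.0
t: 28.55
eef_pos: [453.8, -257.9, 295.5]
ee_rot: [-0.035, 0.999, -0.0, -0.0]
force: [0.5, -0.7, -0.7]
finger_gap: 63.9
grip_force: 0.0
t 28.55 pos [ 453.8 -257.9  295.5] yaw 4.04 F [ 0.5 -0.7 -0.7] T [ 0.07 -0.01 -0.  ] gap 63.9 grip 0.0 q6 -0.59
```

View pics/c4.png

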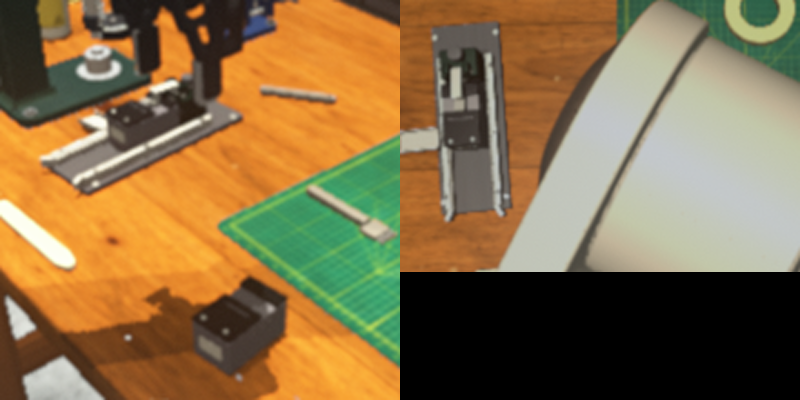

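The light cassette stands upright at its place. The heavy one lies between the rails with the catch finger on its notch, at top crop (457,100). I check numerically that it hasn't been pushed back.

```bash
python3 - <<'E'
from h import *
from plant import robot
for k in (0,1):
    s=robot.snapshot("top") if k else np.load("pics/top4.npz")
    g=cv2.cvtColor(s["frame"],cv2.COLOR_RGB2GRAY); r=g[210:224,157:176].astype(int); t=r-cv2.medianBlur(r.astype(np.uint8),5)
    for _ in range(2):
        v,u=np.unravel_index(t.argmax(),t.shape); print(t[v,u],ray(s,[[157+u,210+v]],52)[0].round(1)); t[max(v-2,0):v+3,max(u-2,0):u+3]=0
E
```

```text
61 [554.3  -6.9  52. ]
42 [552.6  18.9  52. ]
62 [554.3  -6.9  52. ]
42 [552.6  18.9  52. ]
```

```bash
python3 -c "
from plant import robot
print(robot.finish_job())"
```

```text
the job is handed in; nothing more can be done
None
```

The left cassette was the heavier (about 4.8 N against about 1.6 N) and is latched in the feeder, held by the catch after I let go; the lighter one is back upright where it stood, and the job is handed in.

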